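# Pull out the camera arm over a stacked circuit board

### The arm

A 6-joint arm with a two-finger parallel gripper is mounted at the origin on the work surface. World frame = base frame: x ahead of the robot, y to its left, z up, the work surface at z = 0. Lengths are in mm, angles in rad, forces in N, time in s.
With the tool pointing down it reaches from about 300 to 775 mm from the base axis. Payload 14.6 kg.
Tool frame: the origin (TCP) lies at the very end of the fingers, on their centre line; the grasp point (between the pads) lies 19 mm behind it (pinch_z is the distance from the TCP to the grasp point, in mm); x points along the fingers, z is the direction in which the jaws open and shut, and the axes are right-handed (so a half turn about x gives the same grasp; the last joint's range is limited). The gripper opens to 94 mm and grips with 3 to 60 N. Pads are 16 mm wide; open, the fingers measure 119 mm over their backs; the gripper's body (75 mm by 177 mm) begins 78 mm behind the grasp point.
Start: joints at [1.126, 0.3, 1.521, -0, 1.321, -0.067], TCP at [202.879, 511.204, 205.446] pointing down, gripper open.
Joint ranges: [-3.03, 3.03], [-0.79, 2.21], [0.23, 2.52], [-1.04, 4.18], [0, 3.07], [-2.55, 2.55]. Speed limits (rad/s): [2.22, 2.22, 2.57, 3.14, 3.14, 3.14].

### API

Orientations are given as [roll, pitch, yaw] about the fixed x, y, z axes, in that order (R = Rz(yaw) Ry(pitch) Rx(roll)).
In Python, from cell import read_state, camera, sign_off, pinch_z gives the robot as it stands. The module is installed in compiled form; this text tells all that it offers.
- The arm moves only by the tool arm_command, never from a script. Its argument "series" is a list of rows, each a list of 3 entries, a list of its own where there are three numbers: the finger opening in mm, from 0 to 94, then the shift along the tool's x, y, z in mm, then the turn about the tool's x in degrees. A call has 1 to 12 rows; each row is the pose to reach, as a shift and turn from the pose measured when the call began, along the tool's axes at that moment; what a row does not reach only later rows make up. A row lasts 1/8 s, in which the tool goes at most 62.5 mm and 10.7 degrees, less where a joint would pass 70% of its speed; a pose out of reach is approached as far as the arm can. A call with a gripper value outside its range is refused whole. The fingers move at their own pace and stop on an object; "newtons" is the grip in N (left out, the last holds). Time passes only in rows, so rows that repeat a pose let the fingers close. It gives the time, the measured TCP pose, the force and the opening at its end, in the units of the state.
- read_state(): the state, without advancing time (a new reading comes with each control period).
- camera(name): name is "side" or "top" or "wrist"; returns a dict with "pixels" (384x512x3 uint8, red, green, blue), "range_z" (384x512 float32, mm along the optical axis (not along the pixel's ray), 0 where there is no reading), "fov_y" (degrees; the focal length in pixels is half the picture's height over the tangent of half this angle, whatever the lens; pixels are square), "cx", "cy" (the principal point, pixels), "R" (3x3) and "t" (3): a world point X has camera coordinates R X + t. Camera axes: x right, y down, z forward; pixel columns grow to the right and rows downward; lengths in mm; the calibration is good to about 2 mm. A picture is of the moment at which its call begins.
- sign_off(): hands the job in, once; it reports no verdict.
The state is a dict: "clock": time; "joints": joint angles; "qd": joint speeds; "effort": joint torques, N m; "eef_pos": TCP position; "eef_rot": TCP orientation; "wrist_force": force on the tool from outside, world axes, zero at the start; "moment": the same for the moment, N m; "finger_gap": finger opening in mm.
Only numpy, scipy, OpenCV 4.12 (cv2) and the standard library are available. Lean on these libraries where they do the work, as an engineer would, in place of code of your own. Each camera call takes 0.05 s, during which the arm holds its last target.

### The job

Get the board ready for its inspection picture at the camera stand: lay the flat aluminium riser plate on the stand's raised black pad, then the circuit board in its black carrier on the riser, all edges flush, each set down and not dropped. Then take the camera head by its grip so that the lock button in the side of the grip is squeezed in, draw the arm out until its 150 mm line (the third long line) stands at the mouth of the sleeve, and finish still holding it there, because its spring pulls it back. Leave the other things on the bench where they are.

Things in the scene. Friction and masses are not known exactly. Their poses are not given: they have to be found in the camera images.
- stand: Fixed inspection stand; place and yaw vary. Grey base plate 120 (own x) x 560 (own y, -70 to +490) x 12 mm; origin on the table under the pad's centre, own z up. A 28 mm post at own y +430, 262 high, holds a level aluminium sleeve 36 wide x 32 high, its centre 200 above the table, that ends at own y +220. The telescoping arm draws out of it along own -y; at 150 mm the camera is over the pad
- pad_top (a point): centre of the top face of the stand's raised pad, a black block 80 (own x) x 56 (own y) mm, top 38 mm above the table; axes as the stand's
- sleeve_mouth (a point): middle of the upper edge of the sleeve's open mouth, 216 mm above the table, where the scale on the arm's top face is read; axes as the stand's. The top of the arm lies 6 mm lower
- boom (a joint): m the arm is drawn out: 0 home and locked (at the start), stop at 0.18. 18 x 20 mm aluminium bar, dark lines across its top every 10 mm, long thick ones over the full width at 50, 100, 150; the line at the sleeve's mouth is the reading. A spring pulls it home, 2.1 N at 0, 3 N at 0.15; nothing else keeps it out there. With the button out a barb in the sleeve's side slot stops it after 1.5 mm
- camera_head: Camera head on the arm's end; origin at the middle of its grip, 202 mm above the table, on the arm's centre line; axes as the stand's. Grip: upright black block 34 (own x) x 40 (own y) mm, 178 to 226 mm above the table, 2 mm before the sleeve's mouth when home, free above and on both x sides. 48 mm ahead (own -y) hangs the camera, a 36 mm barrel with 50 mm ring light, 134 to 238 above the table
- release (a joint): lock button: steel pad 22 (own y) x 20 (z) mm in the middle of the grip's own +x side, 6 mm proud at rest. m pressed towards own -x: 0 at rest, 0.006 flush; the arm is free from 0.004 on. Spring 2 N at rest, 5 N flush: gripping the block across its x sides at its middle (40 mm over grip and button, 34 squeezed) presses it. Let go half out, it springs out and the arm runs back to about 0.02
- riser: Loose riser plate: plain flat aluminium plate 80 (own x) x 56 (own y) x 12 mm with four small dark holes, about 145 g; origin at the centre of its underside, own z up. Lies flat on the table at the start; it and the board may be on either side of the robot
- board: Loose circuit board in its flat black carrier: 80 (own x) x 56 (own y) mm, carrier 12 mm thick with upright long sides, green board on it, a green terminal block 9 x 42 mm rising to 22.5 mm at each short end; about 95 g; origin at the centre of its underside, own z up. Either way round is right
- solder_spool: Bystander, leave alone: grey spool of solder standing on end, 50 dia x 38 high (mm); origin at its underside
- multimeter: Bystander, leave alone: orange and black hand multimeter lying on its back, 150 x 74 x 44 (mm); origin at its underside
- flux_bottle: Bystander, leave alone: small white bottle, 28 dia x 58 high (mm); origin at its underside
- screwdriver: Bystander, leave alone: screwdriver lying flat, 170 long (mm); origin at its underside
- tip_cleaner: Bystander, leave alone: open dark tin with brass wool, 64 dia x 36 high (mm); origin at its underside
- spare_panel: Bystander, leave alone: larger green circuit panel lying flat, 120 x 90 x 5 (not the board of this job) (mm); origin at its underside
- cutters: Bystander, leave alone: small side cutters with red handles lying flat, about 130 long (mm); origin at its underside
Mind the look-alikes: they are no part of the job. There is more than one size of the riser; the job needs the largest.

How it is judged:
By the outcome, as a careful person would: the job done as asked, in the order asked, and still so for the second after the job is handed in, while the arm keeps its last pose, push and grip.
It also fails if it takes over 67 s, if anything falls off the work surface, if the arm or the gripper's body presses on something with over 40 N, if the wrist force passes 120 N, or if a joint passes its speed limit or range.

## Working session

There is one attempt and no reset: what is moved stays moved. The work goes in short steps, Python scripts to look and compute and a tool call to move; the robot and the scene stay as the last step left them, time stands still between calls to the robot, and variables do not carry over. Pictures are saved under pics/ and viewed, and the job is handed in when it is done.

Besides the shell and the picture viewer there is one more tool, called after "Emit:" by a JSON object that holds its "api" and its "payload", one argument or row to a line. arm_command: Moves the arm, as the interface text tells. Its arguments: {"type":"object","properties":{"series":{"type":"array"},"newtons":{"type":"number"}},"required":["series"]}

```bash
mkdir -p pics
cat > h.py <<'E'
import numpy as np, cv2
from cell import read_state, camera, sign_off, pinch_z
def shot(n,fn):
    c=camera(n); cv2.imwrite(f'pics/{fn}.png',c['pixels'][:,:,::-1]); np.savez(f'pics/{fn}.npz',**c); return c
def load(fn): return dict(np.load(f'pics/{fn}.npz'))
def foc(c): return 192/np.tan(np.radians(float(c['fov_y']))/2)
def ray(c,u,v,z):
    f=foc(c); d=np.array([(u-c['cx'])/f,(v-c['cy'])/f,1.]); R=c['R'];o=-R.T@c['t']; w=R.T@d
    return o+w*(z-o[2])/w[2]
def proj(c,X):
    p=c['R']@np.asarray(X,float)+c['t']; f=foc(c); return np.array([f*p[0]/p[2]+c['cx'],f*p[1]/p[2]+c['cy']])
def world(c):
    f=foc(c); v,u=np.mgrid[0:384,0:512]; Z=c['range_z']
    P=np.stack([(u-c['cx'])/f*Z,(v-c['cy'])/f*Z,Z],-1)
    W=(P-c['t'])@c['R']; W[Z==0]=np.nan; return W
E
python3 - <<'E'
from h import *
for n in('top','side','wrist'):
    c=shot(n,n+'0'); print(n,c['fov_y'],(-c['R'].T@c['t']).round(), c['R'][2].round(2))
print(read_state(),pinch_z)
E
```

```text
top 54.76971976335411 [ 382.   14. 1272.] [ 0.13  0.   -0.99]
side 49.85952018711068 [ 217. -866.  768.] [ 0.28  0.79 -0.55]
wrist 66.20276399038423 [130. 541. 386.] [ 0.25 -0.1  -0.96]
{'clock': 0.15, 'joints': array([ 1.12641152e+00,  3.00325088e-01,  1.52143514e+00, -2.55460945e-05,
        1.32068927e+00, -6.66312003e-02]), 'qd': array([-0.00065534, -0.00087867, -0.00330026, -0.00128082, -0.00066601,
       -0.00027522]), 'effort': array([-4.85278470e-04, -5.31964266e+01, -3.52817559e+01,  7.07942317e-02,
        2.36344157e-02, -5.88376110e-05]), 'eef_pos': array([202.79840598, 511.0344012 , 205.02815949]), 'eef_rot': array([ 3.10383334,  1.56993912, -1.98630291]), 'wrist_force': array([-0.35453515, -0.8087575 , -0.38500249]), 'moment': array([-0.00022815, -0.02482551,  0.0041403 ]), 'finger_gap': 94.23508895580022} 18.8
```

View pics/top0.png

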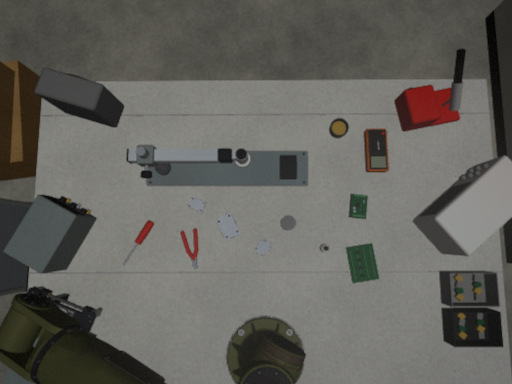

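View pics/side0.png

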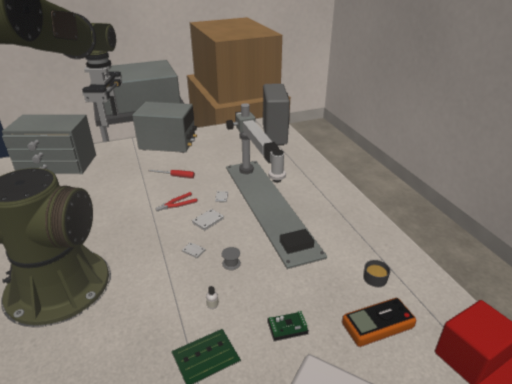

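View pics/wrist0.png

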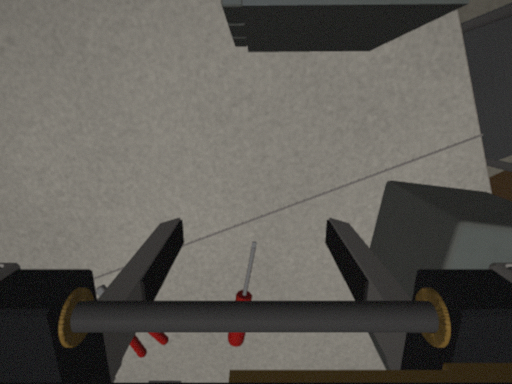

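The top view shows the stand running from the pad (288,167) left to the post (145,160). There are three riser plates at (197,203), (228,225) and (263,246), and the board is at (358,206). Next I get coarse poses from this view.

Run:
```python
from h import *
c=load('top0'); im=c['pixels'][:,:,::-1].copy(); hsv=cv2.cvtColor(im,cv2.COLOR_BGR2HSV)
for (u,v) in [(197,203),(228,225),(263,246),(358,206),(288,167),(200,170),(250,240)]: print((u,v),im[v,u],hsv[v,u], world(c)[v,u].round())
big=cv2.resize(im[130:300,110:400],None,fx=2.7,fy=2.7,interpolation=cv2.INTER_CUBIC); cv2.imwrite('pics/top0z.png',big)
```

```text
(197, 203) [140 134 130] [108  18 140] [502. 229.   7.]
(228, 225) [140 132 130] [114  18 140] [426. 122.  12.]
(263, 246) [140 132 128] [110  22 140] [355.   3.   8.]
(358, 206) [44 49 45] [54 26 49] [ 488. -321.   12.]
(288, 167) [37 37 36] [90  7 37] [619. -83.  38.]
(200, 170) [88 88 82] [90 17 88] [615. 219.  15.]
(250, 240) [126 131 132] [ 25  12 132] [375.  47.  -1.]
```

View pics/top0z.png

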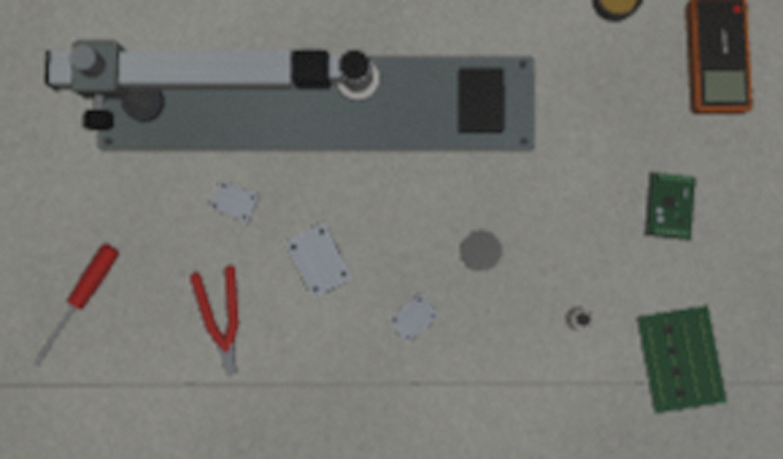

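```bash
cat >> h.py <<'E'
def rectw(c,mask,z,near):
    """largest contour near pixel -> min-area rect in world on plane z"""
    cs,_=cv2.findContours(mask.astype(np.uint8),cv2.RETR_EXTERNAL,cv2.CHAIN_APPROX_NONE)
    cs=[k for k in cs if cv2.contourArea(k)>30]
    k=max(cs,key=lambda k:cv2.pointPolygonTest(k,tuple(map(float,near)),True))
    p=np.array([ray(c,u,v,z)[:2] for u,v in k[:,0]],np.float32)
    (cx,cy),(w,h),a=cv2.minAreaRect(p); 
    if w<h: w,h,a=h,w,a+90
    return np.round([cx,cy,w,h,(a+90)%180-90],1), k
E
python3 - <<'E'
from h import *
c=load('top0'); hsv=cv2.cvtColor(c['pixels'],cv2.COLOR_RGB2HSV); W=world(c)
H,S,V=[hsv[...,i].astype(int) for i in range(3)]
b=c['pixels'][...,2].astype(int)-c['pixels'][...,0]
pl=(b>3)&(V>125)
pl=cv2.morphologyEx(pl.astype(np.uint8),cv2.MORPH_CLOSE,np.ones((3,3)))
for n in [(197,203),(228,225),(263,246)]: print('plate',rectw(c,pl,12,n)[0])
g=(V<115)&(np.arange(512)[None]>330); print('board',rectw(c,g,12,(358,206))[0])
print('pad',rectw(c,V<52,38,(288,167))[0])
print('base',rectw(c,V<105,12,(220,175))[0])
E
```

```text
plate [498.  230.2  51.2  34.9  63.3]
plate [422.3 123.4  77.7  54.4  26.7]
plate [349.8   4.4  51.6  36.  -53.3]
board [ 488.  -319.5   84.2   62.    -7.6]
pad [619.2 -82.7  75.9  54.2  -0.7]
base [633.1 163.5 629.2 140.9  89.6]
```

```bash
cat >> h.py <<'E'
from scipy.spatial.transform import Rotation as Ro
def tool():
    s=read_state(); return np.array(s['eef_pos']), Ro.from_euler('xyz',s['eef_rot']).as_matrix(), s
def plan(target,jaw_deg):
    """shift/turn to bring TCP to target with jaw axis along jaw_deg (mod 180) in world"""
    p,R,s=tool(); d=R.T@(np.asarray(target,float)-p)
    j=np.degrees(np.arctan2(R[1,2],R[0,2]))
    t=(j-jaw_deg+90)%180-90   # tool x down: + turn lowers world yaw
    print('pos',p.round(1),'jaw',j.round(2),'xaxis',R[:,0].round(4),'j6',s['joints'][5].round(2),'gap',s['finger_gap'].round(1),'F',s['wrist_force'].round(1),'t',round(s['clock'],2))
    print('shift',d.round(1),'turn',t.round(2))
E
python3 -c "
from h import *
plan([422,123,120],116.7)
plan([422,123,120],116.7-180)"
```

```text
Traceback (most recent call last):
  File "h.py", line 33, in plan
    print('pos',p.round(1),'jaw',j.round(2),'xaxis',R[:,0].round(4),'j6',s['joints'][5].round(2),'gap',s['finger_gap'].round(1),'F',s['wrist_force'].round(1),'t',round(s['clock'],2))
                                                                                                       ^^^^^^^^^^^^^^^^^^^^^
AttributeError: 'float' object has no attribute 'round'
```

```bash
sed -i "s/s\['finger_gap'\].round(1)/round(float(s['finger_gap']),1)/" h.py
python3 -c "
from h import *
plan([422,123,120],116.7)"
```

```text
pos [202.8 511.  205. ] jaw 68.36 xaxis [-3.e-04 -8.e-04 -1.e+00] j6 -0.07 gap 94.2 F [-0.4 -0.8 -0.4] t 0.15
shift [  85.3 -346.9 -279.8] turn -48.34
```

Emit:
{"api": "arm_command", "payload": {
  "series": [
    [94,[0,-40,-35],-6],
    [94,[0,-87,-70],-12],
    [94,[0,-130,-105],-18],
    [94,[0,-174,-140],-24],
    [94,[20,-217,-175],-30],
    [94,[40,-260,-210],-36],
    [94,[55,-300,-245],-42],
    [94,[55,-347,-280],-48.3],
    [94,[55,-347,-280],-48.3],
    [94,[55,-347,-280],-48.3]
  ]
}}

```text
clock: 1.4
eef_pos: [421.8, 122.9, 150.1]
eef_rot: [1.845, 1.57, -2.404]
wrist_force: [-0.7, 0.3, -0.1]
finger_gap: 94.1
```

Run:
```python
from h import *
plan([422,123,120],116.7)
shot('wrist','w1')
```

```text
pos [421.8 122.9 150.1] jaw 116.56 xaxis [-8.e-04 -7.e-04 -1.e+00] j6 -1.83 gap 94.1 F [-0.7  0.3 -0.1] t 1.4
shift [30.1 -0.3 -0. ] turn -0.14
```

View pics/w1.png

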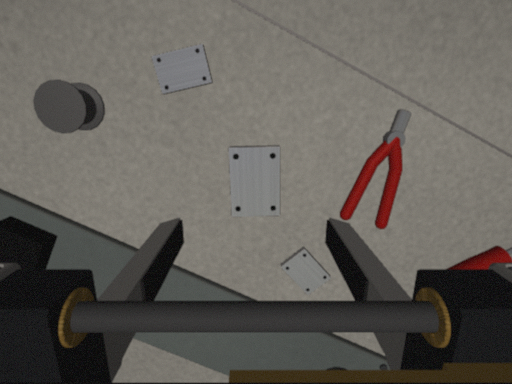

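The largest riser is at (255,181), square between the fingers. The small look-alikes are at (182,69) and (306,270).

Run:
```python
from h import *
c=load('w1'); p=c['pixels'].astype(int); 
print(p[180,255],p[150,200],world(c)[180,255].round(1))
W=world(c)[...,2]; m=(p[...,2]>=p[...,0]+1)&(p.max(-1)>60)
m=cv2.morphologyEx(m.astype(np.uint8),cv2.MORPH_OPEN,np.ones((3,3)))
m=cv2.morphologyEx(m,cv2.MORPH_CLOSE,np.ones((9,9)))
r,k=rectw(c,m,12,(255,180)); print('riser',r)
m2=(W>6)&(W<20); print(rectw(c,m2,12,(255,180))[0])
print('tip check proj', proj(c,tool()[0]))
plan([r[0],r[1],3],r[4]+90)
```

```text
[133 133 130] [126 124 117] [421.9 123.4  14.1]
riser [405.2 109.   45.7  27.7 -63.4]
[424.8 124.4  80.7  56.3  26.6]
tip check proj [255.48462496 229.37045466]
pos [421.6 123.4 150.2] jaw 116.63 xaxis [-6.e-04 -7.e-04 -1.e+00] j6 -1.83 gap 93.9 F [-0.4 -0.1  0.4] t 1.45
shift [147.2  21.   -5.5] turn -89.97
```

Run:
```python
from h import *
plan([424.6,124.4,3],116.6); plan([424.6,124.4,40],116.6)
```

```text
pos [421.6 123.4 150.2] jaw 116.63 xaxis [-6.e-04 -7.e-04 -1.e+00] j6 -1.83 gap 93.9 F [-0.4 -0.1  0.4] t 1.45
shift [147.2  -3.2  -0.4] turn 0.03
pos [421.6 123.4 150.2] jaw 116.63 xaxis [-6.e-04 -7.e-04 -1.e+00] j6 -1.83 gap 93.9 F [-0.4 -0.1  0.4] t 1.45
shift [110.2  -3.2  -0.4] turn 0.03
```

Emit:
{"api": "arm_command", "payload": {
  "series": [
    [94,[50,-3.2,0],0],
    [94,[100,-3.2,0],0],
    [94,[130,-3.2,0],0],
    [94,[147,-3.2,0],0],
    [94,[147,-3.2,0],0],
    [50,[147,-3.2,0],0],
    [50,[147,-3.2,0],0],
    [50,[147,-3.2,0],0],
    [50,[147,-3.2,0],0],
    [50,[147,-3.2,0],0],
    [50,[147,-3.2,0],0]
  ],
  "newtons": 20
}}

```text
clock: 2.82
eef_pos: [424.5, 124.8, 3.4]
eef_rot: [2.17, 1.57, -2.077]
wrist_force: [-0.9, 0.7, 5.6]
finger_gap: 55.6
```

Run:
```python
from h import *
plan([424.6,124.4,103],116.6)
```

```text
pos [424.5 124.8   3.4] jaw 116.63 xaxis [-3.e-04 -6.e-04 -1.e+00] j6 -1.83 gap 55.6 F [-0.9  0.7  5.6] t 2.83
shift [-99.6   0.1  -0.4] turn 0.03
```

Run:
```python
from h import *
plan([540,-120,150],90);plan([690,-85,150],90)
```

```text
pos [424.5 124.8   3.4] jaw 116.63 xaxis [-3.e-04 -6.e-04 -1.e+00] j6 -1.83 gap 55.6 F [-0.9  0.7  5.6] t 2.83
shift [-146.5    6.6 -270.6] turn 26.63
pos [424.5 124.8   3.4] jaw 116.63 xaxis [-3.e-04 -6.e-04 -1.e+00] j6 -1.83 gap 55.6 F [-0.9  0.7  5.6] t 2.83
shift [-146.6 -143.2 -306.6] turn 26.63
```

Emit:
{"api": "arm_command", "payload": {
  "series": [
    [50,[-15,0,0],0],
    [50,[-50,0,0],0],
    [50,[-95,0,0],0],
    [50,[-140,3,-35],4],
    [50,[-146.5,3,-80],10],
    [50,[-146.5,4,-130],16],
    [50,[-146.5,5,-180],22],
    [50,[-146.5,6,-230],26.6],
    [50,[-146.5,6,-270],26.6],
    [50,[-146.5,-60,-290],26.6],
    [50,[-146.5,-105,-302],26.6],
    [50,[-146.5,-143,-306.6],26.6]
  ]
}}

```text
clock: 4.32
eef_pos: [691.1, -84.9, 150.3]
eef_rot: [2.323, 1.57, -2.389]
wrist_force: [0.2, -0.9, -1.1]
finger_gap: 56.0
```

Emit:
{"api": "arm_command", "payload": {
  "series": [
    [50,[0,0,0],0],
    [50,[0,0,0],0],
    [50,[0,0,0],0]
  ]
}}

```text
clock: 4.7
eef_pos: [690.5, -85.3, 150.9]
eef_rot: [2.589, 1.57, -2.124]
wrist_force: [-0.9, -0.3, 0.3]
finger_gap: 55.9
```

Run:
```python
from h import *
plan([690,-85,150],90)
shot('wrist','w2')
```

```text
pos [690.5 -85.3 150.9] jaw 89.98 xaxis [-4.e-04 -7.e-04 -1.e+00] j6 -1.75 gap 55.9 F [-0.9 -0.3  0.3] t 4.7
shift [0.9 0.5 0.3] turn -0.02
```

View pics/w2.png

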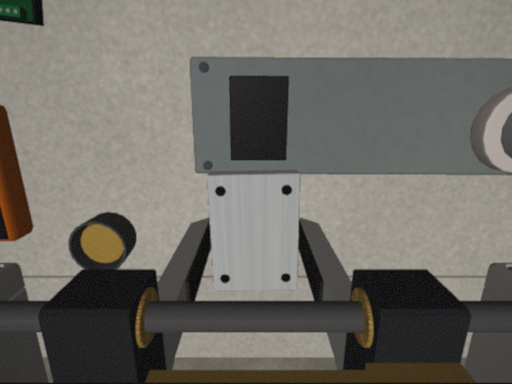

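The held riser spans (208-299, 172-290). The pad lies clear ahead of it at (230-289, 76-160).

Run:
```python
from h import *
c=load('w2'); p=c['pixels'].astype(int); V=p.max(-1); W=world(c)
print(W[118,258].round(1),W[230,254].round(1),W[100,220].round(1))
m=((V<55)&(np.arange(384)[:,None]<168)).astype(np.uint8)
r,k=rectw(c,m,38,(258,118)); print('pad',r)
m2=(abs(W[...,2]-38)<8)
print('pad depth',rectw(c,m2,38,(258,118))[0])
m3=(W[...,2]>150)&(W[...,2]<175)&(V>75); m3=cv2.morphologyEx(m3.astype(np.uint8),cv2.MORPH_CLOSE,np.ones((9,9)))
r,k=rectw(c,m3,159.5,(254,230)); print('riser',r, cv2.boundingRect(k))
m4=(abs(W[...,2]-12)<6)&(p[...,2]>=p[...,0]-2); m4[:,:150]=0;m4[175:]=0
# base edges by line fit
for rows,name in ((range(210,460,5),'e'),):
    top=[];bot=[]
    for u in rows:
        g=np.diff(cv2.GaussianBlur(V.astype(np.float32),(1,5),0)[:,u]); 
        top.append(ray(c,u,45+np.argmin(g[45:70]),12)[:2])
        if u>310: bot.append(ray(c,u,160+np.argmax(g[160:185]),12)[:2])
    for q in (top,bot):
        q=np.array(q); f=np.polyfit(q[:,1],q[:,0],1); print('edge slope deg',np.degrees(f[0]).round(2),'x at y=-83',np.polyval(f,-83).round(1))
```

```text
[623.2 -81.9  40.7] [686.9 -85.5 160.8] [ 606.2 -120.9   14. ]
pad [ 6.243e+02 -8.170e+01  7.840e+01  5.530e+01 -1.000e-01]
pad depth [ 6.248e+02 -8.120e+01  7.940e+01  5.610e+01 -1.000e-01]
riser [690.3 -85.1  85.5  82.6 -88.9] (187, 170, 136, 122)
edge slope deg 0.35 x at y=-83 564.2
edge slope deg 0.41 x at y=-83 683.6
```

Run:
```python
from h import *
c=load('w2'); p=c['pixels'].astype(int); V=p.max(-1)
sub=(V<45).astype(np.uint8)
n,l,st,ce=cv2.connectedComponentsWithStats(sub)
hs=[]
for i in range(1,n):
    u,v=ce[i]
    if 210<u<298 and 180<v<285 and 15<st[i,4]<150: hs.append(ray(c,u,v,159.5)[:2]); print(ce[i].round(1),st[i,4],hs[-1].round(1))
print(np.mean(hs,0))
# vertical edges
for u in (235,254,275): print(u,[int(x) for x in V[164:180,u]],[int(x) for x in V[280:298,u]])
for v0,v1 in ((172,290),): print(ray(c,254,v0,159.5),ray(c,254,v1,159.5))
```

```text
[219.9 190.6] 54 [ 661.5 -106.2]
[286.3 189.5] 55 [660.8 -65.8]
[224.5 278.1] 42 [ 722.  -105.1]
[285.2 277.1] 42 [721.3 -64.8]
[691.40100455 -85.47737844]
235 [107, 109, 108, 105, 105, 105, 101, 84, 82, 86, 121, 154, 160, 162, 163, 162] [161, 162, 162, 159, 161, 159, 160, 162, 161, 162, 150, 150, 155, 156, 155, 154, 155, 157]
254 [109, 108, 106, 110, 107, 107, 95, 84, 85, 87, 132, 158, 164, 162, 163, 162] [163, 158, 157, 159, 158, 158, 161, 159, 158, 157, 154, 151, 158, 157, 159, 160, 157, 156]
275 [110, 106, 108, 107, 107, 101, 91, 84, 85, 104, 136, 154, 164, 161, 158, 161] [162, 164, 164, 164, 165, 161, 163, 159, 163, 153, 151, 154, 155, 158, 158, 153, 152, 153]
[649.90788468 -85.44403232 159.5       ] [731.14456684 -85.51556057 159.5       ]
```

Run:
```python
from h import *
c=load('w2'); W=world(c)
def pl(s):
    q=W[s].reshape(-1,3); q=q[~np.isnan(q).any(1)]
    A=np.c_[q[:,:2]-q[:,:2].mean(0),np.ones(len(q))]; r=np.linalg.lstsq(A,q[:,2],rcond=None)[0]; print(np.degrees(r[:2]).round(2),r[2].round(2),np.std(A@r-q[:,2]).round(2))
pl(np.s_[195:270,230:280]); pl(np.s_[80:155,235:285]); pl(np.s_[70:160,310:440])
```

```text
[-0.03 -0.01] 160.99 0.6
[ 0.02 -0.05] 39.59 0.72
[-0.01 -0.09] 13.43 0.74
```

Run:
```python
from h import *
plan([623.6,-81.3,60],88.8)
```

```text
pos [690.6 -85.3 150.9] jaw 89.98 xaxis [-3.e-04 -7.e-04 -1.e+00] j6 -1.75 gap 55.9 F [ 0.1  0.4 -1.4] t 4.75
shift [91.  67.   4.1] turn 1.18
```

Emit:
{"api": "arm_command", "payload": {
  "series": [
    [50,[0,34,2],0.6],
    [50,[15,67,4],1.2],
    [50,[50,67,4],1.2],
    [50,[80,67,4],1.2],
    [50,[95,67,4],1.2],
    [50,[95,67,4],1.2],
    [50,[95,67,4],1.2],
    [50,[95,67,4],1.2]
  ]
}}

```text
clock: 5.75
eef_pos: [624.1, -81.5, 57.2]
eef_rot: [-2.167, 1.569, -0.618]
wrist_force: [-0.0, -0.1, -2.5]
finger_gap: 55.7
```

Run:
```python
from h import *
plan([623.6,-81.3,41.4],88.8)
shot('wrist','w3')
```

```text
pos [624.1 -81.5  57.2] jaw 88.77 xaxis [ 0.0014 -0.001  -1.    ] j6 -1.74 gap 55.7 F [-0.  -0.1 -2.5] t 5.75
shift [15.8  0.5  0.2] turn -0.03
```

View pics/w3.png

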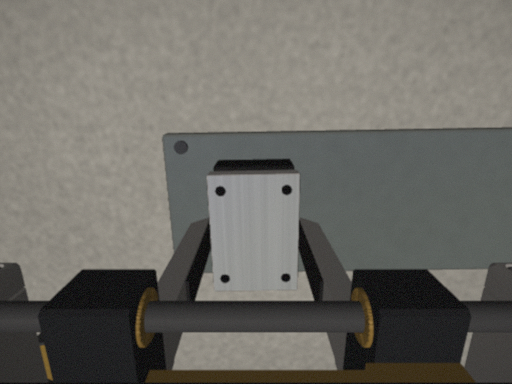

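The riser at (208-299, 172-290) is aligned over the pad, whose far edge shows at row 160. Next I lower it slowly.

Emit:
{"api": "arm_command", "payload": {
  "series": [
    [50,[5,0.4,0.2],0],
    [50,[10,0.4,0.2],0],
    [50,[13,0.4,0.2],0],
    [50,[14.5,0.4,0.2],0],
    [50,[15.5,0.4,0.2],0],
    [50,[15.5,0.4,0.2],0],
    [50,[15.8,0.4,0.2],0],
    [50,[15.8,0.4,0.2],0]
  ]
}}

```text
clock: 6.8
eef_pos: [623.7, -81.3, 41.5]
eef_rot: [-2.199, 1.569, -0.649]
wrist_force: [-2.6, -0.3, 3.9]
finger_gap: 55.7
```

Emit:
{"api": "arm_command", "payload": {
  "series": [
    [60,[0,0,0],0],
    [70,[0,0,0],0],
    [80,[0,0,0],0],
    [94,[0,0,0],0],
    [94,[0,0,0],0],
    [94,[-30,0,0],0],
    [94,[-70,20,0],0],
    [94,[-110,0,0],0],
    [94,[-110,0,0],0],
    [94,[-110,0,0],0]
  ]
}}

```text
clock: 8.05
eef_pos: [623.1, -81.1, 150.5]
eef_rot: [-2.834, 1.57, -1.285]
wrist_force: [-0.2, -0.5, -0.4]
finger_gap: 93.7
```

Run:
```python
from h import *
plan([623.6,-81.3,41.4],88.8)
shot('wrist','w4')
```

```text
pos [623.1 -81.1 150.5] jaw 88.78 xaxis [ 2.e-04 -8.e-04 -1.e+00] j6 -1.74 gap 93.7 F [-0.2 -0.5 -0.4] t 8.05
shift [ 1.091e+02 -5.000e-01 -1.000e-01] turn -0.02
```

View pics/w4.png

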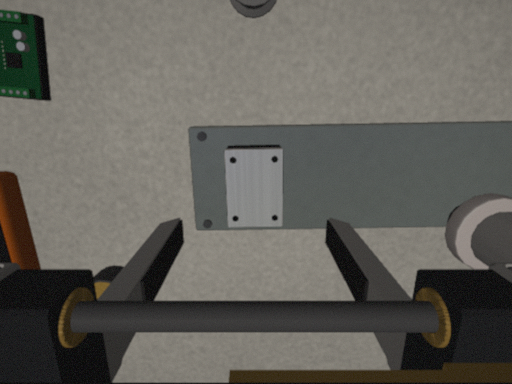

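Run:
```python
from h import *
c=load('w4'); p=c['pixels']; cv2.imwrite('pics/w4z.png',cv2.resize(p[115:240,180:330,::-1],None,fx=4.6,fy=4.6,interpolation=cv2.INTER_CUBIC))
W=world(c);V=p.max(-1).astype(int)
m=(abs(W[...,2]-51)<6)
print('stack top',rectw(c,m,50,(254,188))[0])
m=(W[...,2]>25)&(W[...,2]<60)
print('stack all',rectw(c,m,50,(254,188))[0])
n,l,st,ce=cv2.connectedComponentsWithStats((V<70).astype(np.uint8)); hs=[]
for i in range(1,n):
    u,v=ce[i]
    if 226<u<282 and 152<v<225: hs.append(ray(c,u,v,50)[:2]); print(ce[i].round(1),st[i,4],hs[-1].round(1))
print(np.mean(hs,0))
Vf=cv2.GaussianBlur(V.astype(np.float32),(1,5),0)
a=[];b=[]
for u in list(range(300,420,4)):
    g=np.diff(Vf[:,u]); a.append(ray(c,u,115+np.argmin(g[115:140])+.5,12)[:2]); b.append(ray(c,u,220+np.argmax(g[220:240])+.5,12)[:2])
for q in (a,b):
    q=np.array(q); f=np.polyfit(q[:,1],q[:,0],1); print(np.degrees(f[0]).round(2),np.polyval(f,-81).round(1))
```

```text
stack top [ 6.242e+02 -8.140e+01  8.100e+01  5.560e+01  2.000e-01]
stack all [ 6.232e+02 -8.150e+01  8.290e+01  5.560e+01  2.000e-01]
[232.5 159.8] 26 [ 594.3 -101.6]
[274.2 158.9] 24 [594.3 -61.4]
[274.2 217.2] 20 [654.4 -61.5]
[235. 218.] 21 [ 654.4 -101.6]
[624.36474001 -81.50260245]
0.25 563.9
-0.7 687.1
```

View pics/w4z.png

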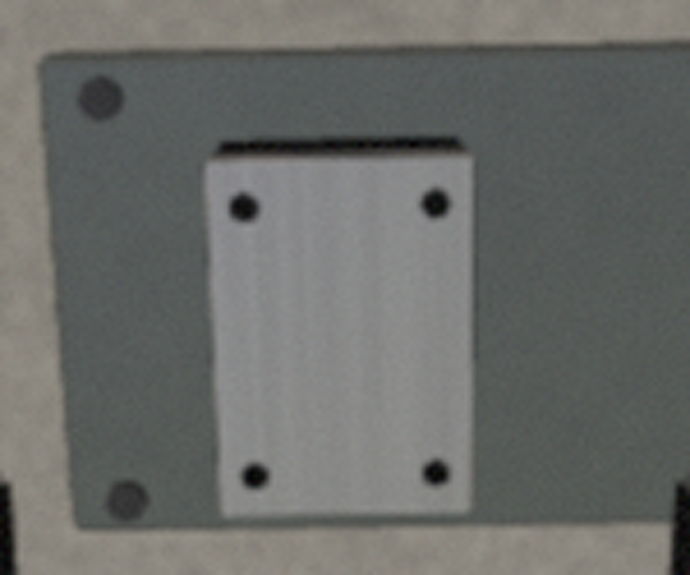

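Run:
```python
from h import *
for fn,rows in (('w4',range(140,156)),('w3',range(154,182,2))):
    c=load(fn); W=world(c); print(fn,'cam',(-c['R'].T@c['t']).round(1))
    for v in rows: print(v,c['pixels'][v,254],W[v,254].round(1))
c=load('w4')
for X in ((584.4,-81.5,38),(584.4,-81.5,50),(584.4,-81.5,12)): print(X,proj(c,X).round(1))
```

```text
w4 cam [544.1 -79.1 331.2]
140 [84 87 88] [579.8 -80.6  14.1]
141 [85 90 88] [581.  -80.6  12.8]
142 [85 90 89] [582.  -80.7  13.9]
143 [86 91 92] [583.  -80.7  14. ]
144 [70 74 75] [584.2 -80.7  13.5]
145 [40 44 43] [585.4 -80.7  12.5]
146 [17 19 22] [585.  -80.7  23.2]
147 [37 41 37] [585.1 -80.7  30.4]
148 [66 65 62] [584.4 -80.6  42.5]
149 [113 114 112] [584.4 -80.6  49.7]
150 [136 136 137] [585.  -80.6  52. ]
151 [139 137 140] [586.  -80.7  51.3]
152 [139 140 143] [587.  -80.7  51. ]
153 [136 139 140] [587.9 -80.7  51.7]
154 [137 138 139] [588.8 -80.7  51.7]
155 [139 138 141] [589.7 -80.7  52.5]
w3 cam [544.9 -79.4 237.7]
154 [93 99 96] [581.2 -80.8  12.9]
156 [ 96  99 100] [582.6 -80.8  13.8]
158 [83 86 86] [584.2 -80.9  13.2]
160 [24 27 27] [584.8 -80.9  18.4]
162 [18 15 11] [584.8 -80.8  26.4]
164 [ 9 18 10] [585.  -80.8  33.1]
166 [15 13 22] [585.2 -80.8  39.1]
168 [24 25 27] [586.6 -80.8  39.1]
170 [58 59 57] [587.8 -80.9  40. ]
172 [76 72 69] [584.7 -80.7  60.4]
174 [121 117 113] [584.8 -80.7  65.3]
176 [150 152 152] [585.7 -80.8  66.6]
178 [153 152 152] [586.7 -80.8  67.6]
180 [151 151 151] [588.2 -80.8  66.6]
(584.4, -81.5, 38) [253.2 147.4]
(584.4, -81.5, 50) [253.1 149.1]
(584.4, -81.5, 12) [253.3 144.1]
```

The riser sits on the pad with its -x face within about 0.6 mm of the pad face (584.4 against 585.0), and its centre matches. Next is the board.

Run:
```python
from h import *
plan([488,-319.5,150],82.4)
```

```text
pos [622.9 -81.  150.1] jaw 88.78 xaxis [-6.e-04 -7.e-04 -1.e+00] j6 -1.74 gap 93.8 F [-0.2 -0.5  0.8] t 8.1
shift [   0.4  129.8 -241.3] turn 6.38
```

Emit:
{"api": "arm_command", "payload": {
  "series": [
    [94,[0,24,-45],1],
    [94,[0,50,-92],2],
    [94,[0,76,-140],4],
    [94,[0,103,-190],5],
    [94,[0,130,-241],6.4],
    [94,[0,130,-241],6.4],
    [94,[0,130,-241],6.4],
    [94,[0,130,-241],6.4]
  ]
}}

```text
clock: 9.1
eef_pos: [488.2, -318.1, 150.0]
eef_rot: [1.833, 1.57, -3.011]
wrist_force: [0.4, 0.3, -0.4]
finger_gap: 93.9
```

Run:
```python
from h import *
plan([488,-319.5,150],82.4)
c=shot('wrist','w5'); W=world(c)
m=(W[...,2]>8)&(W[...,2]<30); m[:, :130]=0
r,k=rectw(c,m,13,(255,190)); print(r,cv2.boundingRect(k),W[190,255])
```

```text
pos [ 488.2 -318.1  150. ] jaw 82.47 xaxis [-1.1e-03 -1.0e-04 -1.0e+00] j6 -2.08 gap 93.9 F [ 0.4  0.3 -0.4] t 9.1
shift [-0.   0.  -1.4] turn 0.07
[ 493.1 -320.3   83.7   55.9   -6.5] (227, 146, 52, 74) [ 499.76644382 -318.82090337   15.81026986]
```

View pics/w5.png

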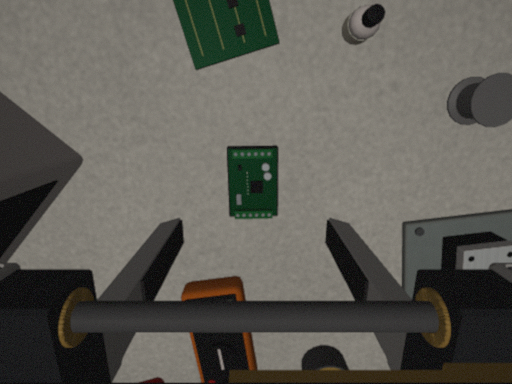

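The board is at (253,182), with the multimeter well clear below it at (220,290). I refine its centre from the depth points.

Run:
```python
from h import *
c=load('w5'); W=world(c)
m=((W[...,2]>8)&(W[...,2]<30)); m[:,:200]=0; m[:,300:]=0; m[230:]=0; m[:130]=0
m=cv2.morphologyEx(m.astype(np.uint8),cv2.MORPH_OPEN,np.ones((3,3)))>0
q=W[m].astype(np.float32); q=q
(cx,cy),wh,a=cv2.minAreaRect(q[:,:2].copy()); print('rect depth pts',cx,cy,wh,a)
# edges along long axis in aligned frame
th=np.radians(-7.0); 
for th in (np.radians(-6.5),np.radians(-7.5)):
    e=np.array([np.cos(th),np.sin(th)]);n=np.array([-e[1],e[0]])
    s=q[:,:2]@e; t=q[:,:2]@n
    s0,s1=np.percentile(s,[.3,99.7]);t0,t1=np.percentile(t,[.3,99.7]); print(s1-s0,t1-t0,(s0+s1)/2*e+(t0+t1)/2*n)
# terminal blocks
mt=m&(W[...,2]>20.5)
qt=W[mt][:,:2]; mid=qt@e; A=qt[mid<np.median(mid)] if 0 else qt
lo=qt[mid<(mid.min()+mid.max())/2]; hi=qt[mid>=(mid.min()+mid.max())/2]; print(len(lo),len(hi),lo.mean(0),hi.mean(0),(lo.mean(0)+hi.mean(0))/2, np.degrees(np.arctan2(*(hi.mean(0)-lo.mean(0))[::-1])))
# long sides lines in image
V=c['pixels'].max(-1).astype(np.float32)
L=[];R=[]
for v in range(155,212,3):
    g=np.diff(cv2.GaussianBlur(V,(5,1),0)[v]); L.append(ray(c,215+np.argmin(g[215:245])+.5,v,12)[:2]); R.append(ray(c,262+np.argmax(g[262:292])+.5,v,12)[:2])
for z in (L,R):
    z=np.array(z); f=np.polyfit(z[:,0],z[:,1],1); print('side ang',np.degrees(np.arctan(f[0])).round(2),np.polyval(f,491).round(1))
```

```text
rect depth pts 491.89862060546875 -320.3354187011719 (56.38214111328125, 79.92086791992188) 82.58179473876953
78.47250807993612 55.72298970473025 [ 491.27419973 -319.99018555]
78.78125070479427 55.67851603103267 [ 491.45175358 -320.18268306]
445 316 [ 462.18829942 -313.55805222] [ 525.11284332 -323.96006873] [ 493.65057137 -318.75906048] -9.386639863276187
side ang -6.56 -348.7
side ang -6.31 -292.4
```

Run:
```python
from h import *
plan([491.6,-320.2,3.4],83.1)
```

```text
pos [ 488.3 -318.1  150.1] jaw 82.48 xaxis [-9.e-04 -3.e-04 -1.e+00] j6 -2.08 gap 94.1 F [ 0.7  0.1 -0.6] t 9.15
shift [146.7  -3.7  -1.5] turn -0.62
```

Emit:
{"api": "arm_command", "payload": {
  "series": [
    [94,[50,-3.7,-1.5],-0.6],
    [94,[100,-3.7,-1.5],-0.6],
    [94,[130,-3.7,-1.5],-0.6],
    [94,[146.7,-3.7,-1.5],-0.6],
    [94,[146.7,-3.7,-1.5],-0.6],
    [50,[146.7,-3.7,-1.5],-0.6],
    [50,[146.7,-3.7,-1.5],-0.6],
    [50,[146.7,-3.7,-1.5],-0.6],
    [50,[146.7,-3.7,-1.5],-0.6],
    [50,[146.7,-3.7,-1.5],-0.6],
    [50,[146.7,-3.7,-1.5],-0.6]
  ],
  "newtons": 20
}}

```text
clock: 10.52
eef_pos: [491.7, -320.2, 3.6]
eef_rot: [2.274, 1.57, -2.56]
wrist_force: [-1.0, 1.2, 4.8]
finger_gap: 55.3
```

Run:
```python
from h import *
plan([540,-130,170],89.6);plan([690,-83,170],89.6)
```

```text
pos [ 491.7 -320.2    3.6] jaw 83.08 xaxis [-7.e-04 -5.e-04 -1.e+00] j6 -2.09 gap 55.3 F [-1.   1.2  4.8] t 10.53
shift [-166.5  -24.9  194.5] turn -6.52
pos [ 491.7 -320.2    3.6] jaw 83.08 xaxis [-7.e-04 -5.e-04 -1.e+00] j6 -2.09 gap 55.3 F [-1.   1.2  4.8] t 10.53
shift [-166.6 -168.2  259.3] turn -6.52
```

Emit:
{"api": "arm_command", "payload": {
  "series": [
    [50,[-15,0,0],0],
    [50,[-50,0,0],0],
    [50,[-95,0,0],0],
    [50,[-135,-20,30],-1],
    [50,[-160,-40,65],-2],
    [50,[-163,-68,105],-3],
    [50,[-163,-94,145],-4],
    [50,[-163,-120,185],-5],
    [50,[-163,-145,225],-6],
    [50,[-163,-168,259],-6.5],
    [50,[-163,-168,259],-6.5],
    [50,[-163,-168,259],-6.5]
  ]
}}

```text
clock: 12.02
eef_pos: [689.5, -83.7, 166.7]
eef_rot: [2.246, 1.57, -2.474]
wrist_force: [0.1, -0.5, -0.7]
finger_gap: 55.8
```

Emit:
{"api": "arm_command", "payload": {
  "series": [
    [50,[0,0,0],0],
    [50,[0,0,0],0]
  ]
}}

```text
clock: 12.28
eef_pos: [689.2, -84.5, 167.2]
eef_rot: [2.564, 1.57, -2.157]
wrist_force: [0.7, -0.1, -1.4]
finger_gap: 55.7
```

Run:
```python
from h import *
plan([690,-83,165],89.6)
c=shot('wrist','w6'); W=world(c)
m=((W[...,2]>155)&(W[...,2]<195))
# board from depth points
m[:,:195]=0;m[:,310:]=0;m[:150]=0;m[296:]=0
z=W[...,2]; zs=z[m]; print(np.percentile(zs,[5,25,50,75,95]))
m2=(abs(z-51)<6); 
r,_=rectw(c,m2,50,(258,125)); print('stack',r)
V=c['pixels'].max(-1).astype(int)
n,l,st,ce=cv2.connectedComponentsWithStats((V<70).astype(np.uint8)); hs=[]
for i in range(1,n):
    u,v=ce[i]
    if 225<u<295 and 60<v<165 and st[i,4]<60: hs.append(ray(c,u,v,50)[:2]); print(ce[i].round(1),st[i,4],hs[-1].round(1))
print(np.mean(hs,0))
```

```text
pos [689.2 -84.5 167.2] jaw 89.51 xaxis [-5.e-04 -7.e-04 -1.e+00] j6 -1.74 gap 55.7 F [ 0.7 -0.1 -1.4] t 12.28
shift [ 2.2 -0.8  1.5] turn -0.09
[176.38128842 178.01445708 178.71527815 182.33729606 188.17254056]
stack [ 6.243e+02 -8.110e+01  7.980e+01  5.610e+01 -1.000e-01]
[277.8  87.4] 23 [593.8 -61.3]
[235.9  87.9] 22 [ 594.  -101.4]
[237.1 150.7] 18 [ 654.3 -101.8]
[277.  150.2] 19 [654.1 -61.3]
[624.05576836 -81.44219132]
```

View pics/w6.png

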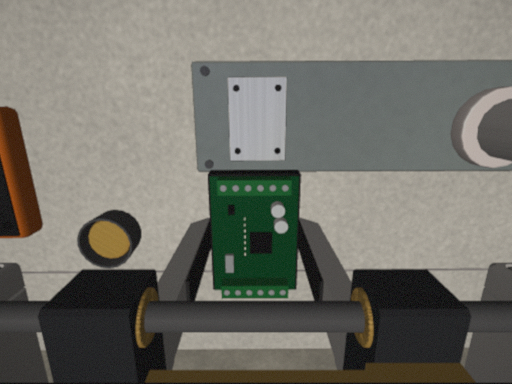

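Run:
```python
from h import *
c=load('w6'); p=c['pixels']; W=world(c)
cv2.imwrite('pics/w6z.png',cv2.resize(p[162:305,195:315,::-1],None,fx=4.1,fy=4.1,interpolation=cv2.INTER_CUBIC))
hsv=cv2.cvtColor(p,cv2.COLOR_RGB2HSV); 
mm=((hsv[...,1]<60)&(hsv[...,2]>95)).astype(np.uint8)
n,l,st,ce=cv2.connectedComponentsWithStats(mm); T=[];B=[]
for i in range(1,n):
    u,v=ce[i]
    if 215<u<292 and st[i,4]<60:
        if 183<v<193:T.append((u,v))
        if 288<v<298:B.append((u,v))
        if 183<v<193 or 288<v<298: print(ce[i].round(1),st[i,4],ray(c,u,v,186.1).round(1),W[int(v),int(u)].round(1))
T=np.mean([ray(c,*q,186.1) for q in T],0);B=np.mean([ray(c,*q,186.1) for q in B],0); print(T,B,(T+B)/2,np.degrees(np.arctan2(B[1]-T[1],B[0]-T[0])))
for u in (225,240,255,270,285): print(u,[int(x) for x in p[164:184,u].max(-1)], [round(float(x)) for x in W[166:180,u,2]])
```

```text
[222.7 187.9] 39 [ 655.4 -102.2  186.1] [ 653.9 -102.1  189.8]
[235.2 187.8] 38 [655.4 -95.  186.1] [654.6 -95.  187.5]
[247.5 187.8] 36 [655.5 -88.  186.1] [654.7 -88.3 187.2]
[260.  187.6] 37 [655.4 -80.9 186.1] [654.3 -80.9 189. ]
[272.2 187.7] 36 [655.5 -73.9 186.1] [654.8 -74.1 187.2]
[284.8 187.7] 36 [655.6 -66.8 186.1] [654.6 -67.4 188.1]
[226.4 292.4] 28 [ 724.2 -102.5  186.1] [ 722.8 -102.5  187.7]
[237.4 292.3] 28 [724.2 -95.4 186.1] [722.6 -95.6 188.1]
[248.6 292.2] 28 [724.2 -88.4 186.1] [722.9 -88.7 187.7]
[259.7 292.1] 26 [724.2 -81.3 186.1] [722.8 -81.8 188. ]
[271.1 292.1] 28 [724.3 -74.1 186.1] [722.8 -74.3 188. ]
[282.3 292.1] 28 [724.3 -67.  186.1] [723.2 -67.3 187.6]
[655.46841136 -84.45926485 186.1       ] [724.23234898 -84.78796015 186.1       ] [689.85038017 -84.6236125  186.1       ] -0.27387480019365745
225 [111, 110, 113, 113, 115, 95, 54, 17, 18, 21, 30, 30, 39, 39, 42, 48, 70, 90, 92, 93] [14, 15, 13, 14, 166, 170, 171, 174, 176, 178, 177, 180, 182, 184]
240 [114, 113, 115, 114, 116, 94, 42, 8, 22, 17, 33, 32, 39, 45, 43, 49, 74, 89, 90, 91] [13, 16, 14, 13, 167, 170, 172, 176, 177, 176, 177, 180, 183, 184]
255 [114, 114, 113, 115, 115, 89, 40, 24, 23, 25, 21, 26, 39, 45, 42, 55, 78, 91, 93, 88] [13, 14, 14, 14, 167, 170, 172, 175, 177, 177, 177, 180, 182, 184]
270 [116, 112, 114, 113, 115, 90, 40, 25, 14, 26, 28, 35, 43, 49, 44, 58, 76, 90, 93, 87] [15, 15, 14, 13, 167, 169, 173, 176, 176, 177, 177, 179, 183, 184]
285 [111, 112, 113, 112, 111, 85, 38, 18, 26, 22, 31, 22, 40, 42, 40, 51, 77, 88, 90, 88] [12, 13, 13, 13, 167, 170, 174, 175, 178, 177, 178, 180, 182, 186]
```

View pics/w6z.png

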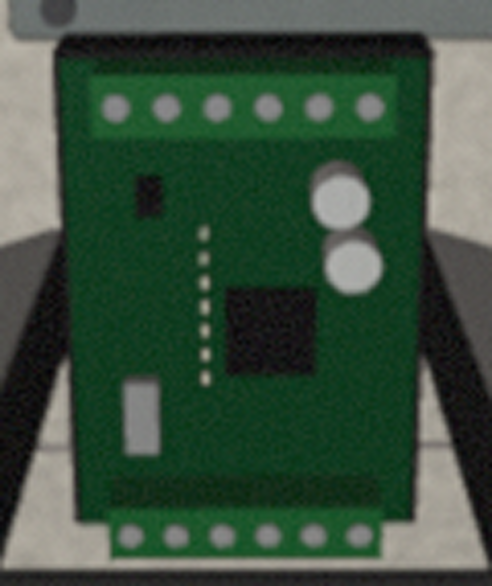

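Run:
```python
from h import *
c=load('w6'); W=world(c)
print(ray(c,255,169.6,163.6),ray(c,255,174,175.6),W[168:175,255].round(1)[:, [0,2]].tolist())
plan([0,0,0],89.5)
t=tool()[0]; d=np.array([624.1,-81.5])-np.array([689.85,-84.6])
plan([t[0]+d[0],t[1]+d[1],72],89.6)
```

```text
[649.71709887 -83.66752044 163.6       ] [649.84502517 -83.67866872 175.6       ] [[679.9, 13.5], [681.0, 13.7], [649.2, 167.1], [649.2, 170.1], [649.3, 172.4], [649.4, 174.9], [649.4, 177.5]]
pos [689.2 -84.3 167.1] jaw 89.52 xaxis [-6.e-04 -7.e-04 -1.e+00] j6 -1.74 gap 55.5 F [ 0.9 -0.3 -0.8] t 12.32
shift [167.4 689.8  78.6] turn 0.02
pos [689.2 -84.3 167.1] jaw 89.52 xaxis [-6.e-04 -7.e-04 -1.e+00] j6 -1.74 gap 55.5 F [ 0.9 -0.3 -0.8] t 12.32
shift [95.1 65.7  2.6] turn -0.08
```

Emit:
{"api": "arm_command", "payload": {
  "series": [
    [50,[0,33,1.5],0],
    [50,[15,65.7,2.7],0],
    [50,[55,65.7,2.7],0],
    [50,[85,65.7,2.7],0],
    [50,[100,65.7,2.7],0],
    [50,[100,65.7,2.7],0],
    [50,[100,65.7,2.7],0],
    [50,[100,65.7,2.7],0]
  ]
}}

```text
clock: 13.32
eef_pos: [624.0, -81.3, 68.3]
eef_rot: [-2.324, 1.569, -0.761]
wrist_force: [0.4, -0.2, -0.7]
finger_gap: 55.8
```

Run:
```python
from h import *
t,R,s=tool()
plan([623.4,-81.3,53.6],89.6)
c=shot('wrist','w7'); W=world(c)
for v in range(150,184,2): print(v,c['pixels'][v,254],W[v,254].round(1))
```

```text
pos [624.  -81.3  68.3] jaw 89.52 xaxis [ 0.0011 -0.001  -1.    ] j6 -1.75 gap 55.8 F [ 0.4 -0.2 -0.7] t 13.32
shift [14.7  0.6 -0. ] turn -0.08
150 [107 109 111] [579.5 -81.2  14.2]
152 [105 110 109] [581.3 -81.2  12.5]
154 [107 112 112] [582.9 -81.2  12.5]
156 [90 94 93] [584.3 -81.2  14.1]
158 [15 12 14] [584.7 -81.2  21.3]
160 [22 22 15] [585.  -81.2  28.1]
162 [74 72 69] [584.9 -81.1  37. ]
164 [101  97  94] [584.3 -81.1  47.4]
166 [169 169 171] [584.9 -81.1  51.5]
168 [168 170 172] [586.2 -81.1  52.1]
170 [56 56 56] [584.1 -81.1  67.8]
172 [14 15 16] [584.2 -81.   73.3]
174 [36 35 31] [584.6 -81.   77.2]
176 [29 43 32] [585.4 -81.   78.7]
178 [11 40 18] [585.6 -81.   83. ]
180 [26 75 37] [585.6 -81.   87.9]
182 [28 90 45] [586.8 -81.   87.7]
```

View pics/w7.png

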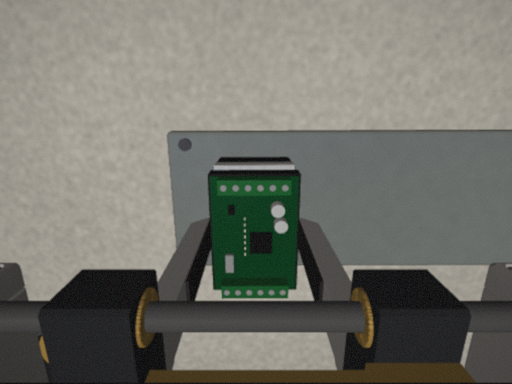

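The board face at x 584.2 matches the riser at 584.3 to 584.9. I lower it straight down.

Emit:
{"api": "arm_command", "payload": {
  "series": [
    [50,[5,-0.2,0],0],
    [50,[9,-0.2,0],0],
    [50,[12,-0.2,0],0],
    [50,[13.5,-0.2,0],0],
    [50,[14.3,-0.2,0],0],
    [50,[14.3,-0.2,0],0],
    [50,[14.7,-0.2,0],0],
    [50,[14.7,-0.2,0],0]
  ]
}}

```text
clock: 14.38
eef_pos: [624.2, -81.2, 53.6]
eef_rot: [-2.293, 1.569, -0.731]
wrist_force: [-0.5, 0.2, 2.3]
finger_gap: 55.7
```

Emit:
{"api": "arm_command", "payload": {
  "series": [
    [60,[0,0,0],0],
    [70,[0,0,0],0],
    [80,[0,0,0],0],
    [94,[0,0,0],0],
    [94,[0,0,0],0],
    [94,[-30,0,0],0],
    [94,[-70,0,0],0],
    [94,[-100,0,0],0],
    [94,[-100,0,0],0],
    [94,[-100,0,0],0]
  ]
}}

```text
clock: 15.62
eef_pos: [623.7, -81.1, 152.6]
eef_rot: [2.931, 1.57, -1.79]
wrist_force: [0.4, 0.3, 0.1]
finger_gap: 94.4
```

Run:
```python
from h import *
plan([624,-81.3,150],90)
c=shot('wrist','w8'); W=world(c); p=c['pixels']
for v in range(140,166): print(v,c['pixels'][v,254],W[v,254].round(1))
cv2.imwrite('pics/w8z.png',cv2.resize(p[115:250,180:330,::-1],None,fx=4.4,fy=4.4,interpolation=cv2.INTER_CUBIC))
hsv=cv2.cvtColor(p,cv2.COLOR_RGB2HSV); 
mm=((hsv[...,1]<70)&(hsv[...,2]>85)).astype(np.uint8)
n,l,st,ce=cv2.connectedComponentsWithStats(mm); D=[]
for i in range(1,n):
    u,v=ce[i]
    if 225<u<285 and 140<v<235 and st[i,4]<30: print(ce[i].round(1),st[i,4],ray(c,u,v,72.5).round(1))
```

```text
pos [623.7 -81.1 152.6] jaw 89.52 xaxis [-2.e-04 -7.e-04 -1.e+00] j6 -1.75 gap 94.4 F [0.4 0.3 0.1] t 15.62
shift [ 2.6 -0.3 -0.2] turn -0.48
140 [90 94 94] [580.7 -81.2  13.2]
141 [92 95 96] [581.6 -81.2  14.3]
142 [93 97 96] [582.7 -81.2  14.3]
143 [81 84 85] [583.8 -81.2  14.2]
144 [57 58 59] [585.  -81.2  12.8]
145 [18 21 24] [584.9 -81.2  22. ]
146 [36 34 36] [585.1 -81.2  29. ]
147 [57 58 54] [584.7 -81.2  39.5]
148 [60 58 56] [584.5 -81.1  47.9]
149 [40 39 37] [584.3 -81.1  56.2]
150 [22 22 21] [584.4 -81.1  61.6]
151 [21 29 24] [585.  -81.1  64. ]
152 [19 36 23] [585.8 -81.1  64.6]
153 [16 55 27] [585.9 -81.1  70.3]
154 [33 76 41] [586.1 -81.1  74.4]
155 [28 79 41] [587.  -81.1  74.5]
156 [25 77 38] [587.8 -81.1  74.9]
157 [28 79 40] [588.9 -81.1  73.5]
158 [27 80 45] [589.7 -81.1  74.3]
159 [24 78 39] [590.6 -81.1  74.1]
160 [25 77 37] [591.5 -81.1  74.2]
161 [30 78 45] [592.2 -81.1  75.3]
162 [25 77 36] [593.3 -81.2  74.3]
163 [20 70 36] [594.5 -81.2  72.9]
164 [12 56 29] [596.8 -81.2  65.4]
165 [16 56 30] [597.9 -81.2  64.6]
[234.  158.5] 16 [590.3 -99.   72.5]
[242.  158.5] 16 [590.4 -91.9  72.5]
[249.9 158.4] 17 [590.4 -84.8  72.5]
[257.5 158.5] 16 [590.5 -78.   72.5]
[265.6 158.2] 16 [590.3 -70.7  72.5]
[273.5 158.4] 17 [590.5 -63.7  72.5]
[247.7 180.3] 3 [610.5 -87.1  72.5]
[247.6 184.2] 5 [614.2 -87.2  72.5]
[247.5 188.5] 4 [618.3 -87.4  72.5]
[247.5 192.5] 4 [622.1 -87.4  72.5]
[247.5 196.5] 4 [626.  -87.5  72.5]
[247.5 200.5] 4 [629.9 -87.5  72.5]
[247.7 204.3] 3 [633.6 -87.4  72.5]
[235.7 229.5] 14 [659.  -99.3  72.5]
[243.  229.5] 16 [659.  -92.3  72.5]
[250.5 229.3] 14 [658.9 -85.1  72.5]
[257.6 229.4] 15 [659.1 -78.3  72.5]
[265.4 229.4] 13 [659.1 -70.8  72.5]
[272.5 229.3] 14 [659.  -64.   72.5]
```

View pics/w8z.png

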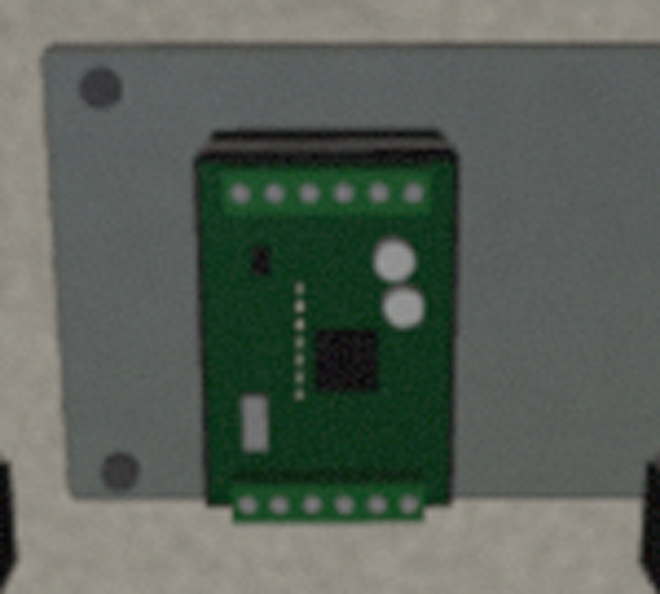

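The board is centred at (624.7, -81.5) and the riser at (624.2, -81.5), so the stack is flush within about 0.5 mm. Next I rise and turn above the camera head's grip.

Run:
```python
from h import *
plan([625,116,310],-0.3)
```

```text
pos [623.6 -81.1 152.2] jaw 89.52 xaxis [-9.e-04 -6.e-04 -1.e+00] j6 -1.75 gap 94.0 F [-0.2  0.1 -0.1] t 15.68
shift [-157.9    0.4  197. ] turn 89.82
```

Emit:
{"api": "arm_command", "payload": {
  "series": [
    [94,[-50,0,0],0],
    [94,[-105,0,0],5],
    [94,[-145,0,0],15],
    [94,[-158,0,30],25],
    [94,[-158,0,65],35],
    [94,[-158,0,95],45],
    [94,[-158,0,125],55],
    [94,[-158,0,150],65],
    [94,[-158,0,175],75],
    [94,[-158,0,197],85],
    [94,[-158,0,197],89.8],
    [94,[-158,0,197],89.8]
  ]
}}

```text
clock: 17.18
eef_pos: [625.3, 116.2, 308.8]
eef_rot: [-2.823, 1.568, -2.827]
wrist_force: [-0.1, 0.2, -0.5]
finger_gap: 94.1
```

Emit:
{"api": "arm_command", "payload": {
  "series": [
    [94,[0,0,0],0],
    [94,[0,0,0],0]
  ]
}}

```text
clock: 17.42
eef_pos: [625.3, 115.9, 308.4]
eef_rot: [-2.865, 1.567, -2.869]
wrist_force: [0.4, -0.1, 0.3]
finger_gap: 93.9
```

Run:
```python
from h import *
plan([625,116,310],-0.3)
c=shot('wrist','w9')
```

```text
pos [625.3 115.9 308.4] jaw -0.19 xaxis [-0.0035 -0.001  -1.    ] j6 0.13 gap 93.9 F [ 0.4 -0.1  0.3] t 17.43
shift [-1.6  0.1 -0.3] turn 0.11
```

View pics/w9.png

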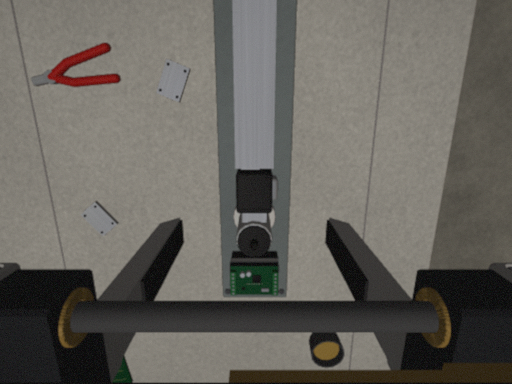

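The grip's top face is at (237-272, 170-212), with the button on its +x side at about (275,190). The board stack is unchanged at (254,278).

Run:
```python
from h import *
c=load('w9'); p=c['pixels']; W=world(c); V=p.max(-1).astype(int)
print(W[190,254].round(1),W[100,254].round(1))
m=(W[...,2]>222)&(W[...,2]<233)&(V<60)
r,k=rectw(c,m,226,(254,190)); print('grip',r,cv2.boundingRect(k))
# sleeve edges z=216
L=[];Rr=[]
for v in range(10,160,6):
    row=(W[v,:,2]>205)&(W[v,:,2]<235); u=np.where(row)[0]; L.append(ray(c,u[0],v,216)[:2]);Rr.append(ray(c,u[-1],v,216)[:2])
for q in (L,Rr):
    q=np.array(q); f=np.polyfit(q[:,1],q[:,0],1); print(np.degrees(f[0]).round(2),np.polyval(f,116).round(1))
print(V[160:218,254].tolist()); print(V[190,228:284].tolist())
cv2.imwrite('pics/w9z.png',cv2.resize(p[150:265,195:315,::-1],None,fx=5,fy=5,interpolation=cv2.INTER_CUBIC))
```

```text
[625.6 120.1 227.8] [625.9 199.8 218.2]
grip [625.8 116.8  39.9  33.7  89.8] (236, 172, 37, 42)
0.24 608.2
0.31 643.4
[143, 145, 141, 141, 143, 143, 141, 143, 146, 110, 40, 6, 11, 21, 21, 33, 33, 31, 34, 24, 37, 36, 37, 35, 38, 37, 39, 33, 31, 31, 33, 37, 34, 35, 32, 40, 36, 36, 40, 39, 36, 28, 37, 36, 35, 33, 35, 36, 24, 35, 31, 27, 45, 111, 144, 142, 145, 141]
[91, 90, 91, 91, 93, 91, 90, 80, 41, 20, 31, 34, 32, 34, 35, 39, 38, 37, 36, 33, 33, 32, 35, 32, 39, 35, 33, 25, 35, 32, 37, 30, 36, 35, 32, 34, 29, 33, 32, 35, 34, 29, 23, 35, 85, 115, 114, 107, 93, 81, 88, 89, 92, 93, 93, 93]
```

View pics/w9z.png

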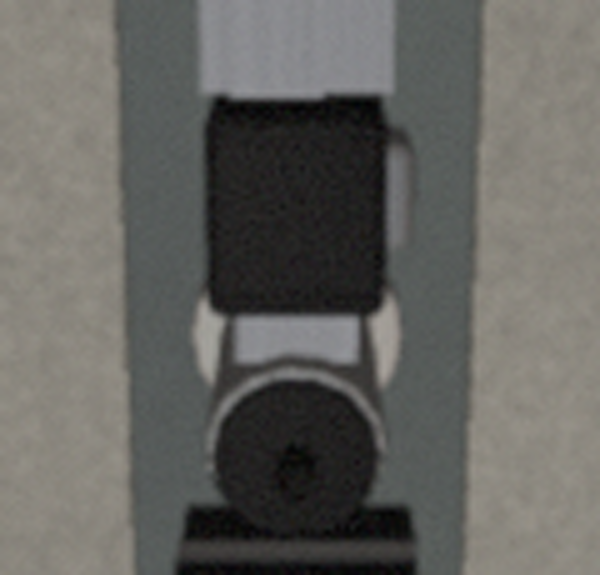

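Run:
```python
from h import *
plan([625.8,116.8,183],-0.3)
```

```text
pos [625.3 116.  308.6] jaw -0.2 xaxis [-3.1e-03 -9.0e-04 -1.0e+00] j6 0.13 gap 94.1 F [ 0.5 -0.5 -0. ] t 17.48
shift [125.6   1.    0.9] turn 0.1
```

Emit:
{"api": "arm_command", "payload": {
  "series": [
    [94,[30,1,0.7],0],
    [94,[65,1,0.9],0],
    [94,[100,1,0.9],0],
    [94,[125.5,1,0.9],0],
    [94,[125.5,1,0.9],0],
    [94,[125.5,1,0.9],0]
  ]
}}

```text
clock: 18.23
eef_pos: [626.3, 116.8, 184.5]
eef_rot: [-2.688, 1.569, -2.691]
wrist_force: [-0.7, -1.5, 0.7]
finger_gap: 94.3
```

Run:
```python
from h import *
plan([625.8,116.8,183],-0.3)
c=shot('top','t1');p=c['pixels']; cv2.imwrite('pics/t1z.png',cv2.resize(p[120:210,150:320,::-1],None,fx=4.6,fy=4.6,interpolation=cv2.INTER_CUBIC))
```

```text
pos [626.3 116.8 184.5] jaw -0.19 xaxis [-1.5e-03 -7.0e-04 -1.0e+00] j6 0.13 gap 94.3 F [-0.7 -1.5  0.7] t 18.23
shift [ 1.5 -0.  -0.5] turn 0.11
```

View pics/t1z.png

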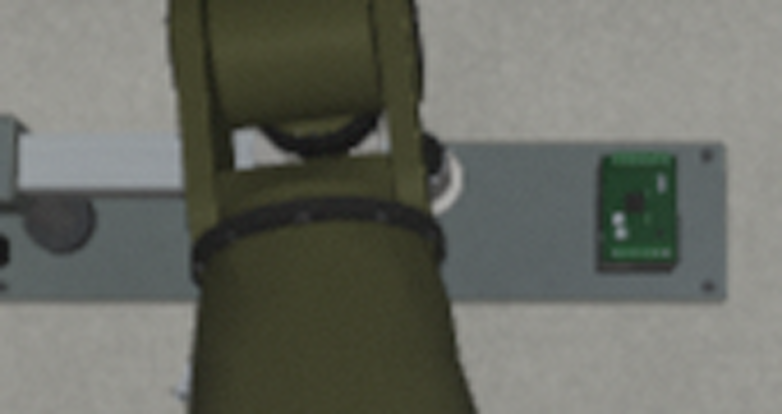

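The top view shows the arm over the grip, the board stack undisturbed at zoomed (637,210), and part of the camera ring at zoomed (445,185). Now I close on the grip.

Emit:
{"api": "arm_command", "payload": {
  "series": [
    [60,[1.5,0,-0.5],0],
    [45,[1.5,0,-0.5],0],
    [30,[1.5,0,-0.5],0],
    [30,[1.5,0,-0.5],0],
    [30,[1.5,0,-0.5],0],
    [30,[1.5,0,-0.5],0],
    [30,[1.5,0,-0.5],0],
    [30,[1.5,0,-0.5],0]
  ],
  "newtons": 30
}}

```text
clock: 19.27
eef_pos: [624.7, 116.9, 183.1]
eef_rot: [-2.913, 1.567, -2.916]
wrist_force: [-12.4, -1.0, 3.6]
finger_gap: 33.8
```

Run:
```python
from h import *
t=tool()[0]; th=np.radians(-.27)
plan(t+150*np.array([np.sin(th),-np.cos(th),0]),-0.19)
```

```text
pos [624.7 116.9 183.1] jaw -0.19 xaxis [-0.0042 -0.001  -1.    ] j6 0.13 gap 33.8 F [-12.4  -1.    3.6] t 19.27
shift [ 1.0e-01 -1.5e+02 -2.0e-01] turn 0.0
```

Gap 33.8 mm means the button is flush. A side force of 12 N shows the grip pulling the tool towards -x, so I ease that way as I draw out.

Emit:
{"api": "arm_command", "payload": {
  "series": [
    [30,[0,0,-0.6],0],
    [30,[0,-3,-1],0],
    [30,[0,-10,-1],0],
    [30,[0,-20,-1],0]
  ]
}}

```text
clock: 19.77
eef_pos: [624.6, 97.2, 183.1]
eef_rot: [-2.989, 1.569, -2.992]
wrist_force: [11.2, 3.1, -4.3]
finger_gap: 34.3
```

Run:
```python
from h import *
plan([624,-33.1,183.1],-0.19)
```

```text
pos [624.6  97.2 183.1] jaw -0.16 xaxis [-1.5e-03 -2.0e-04 -1.0e+00] j6 0.1 gap 34.3 F [11.2  3.1 -4.3] t 19.77
shift [   0.  -130.3   -0.2] turn 0.03
```

Emit:
{"api": "arm_command", "payload": {
  "series": [
    [30,[0,-8,0.3],0],
    [30,[0,-20,0.3],0],
    [30,[0,-34,0.2],0],
    [30,[0,-48,0.2],0],
    [30,[0,-62,0.1],0],
    [30,[0,-76,0.1],0],
    [30,[0,-90,0],0],
    [30,[0,-104,0],0],
    [30,[0,-116,0],0],
    [30,[0,-126,0],0],
    [30,[0,-130.3,0],0],
    [30,[0,-130.3,0],0]
  ]
}}

```text
clock: 21.28
eef_pos: [624.0, -33.6, 183.1]
eef_rot: [-2.931, 1.569, -2.935]
wrist_force: [-4.7, 3.1, 1.0]
finger_gap: 33.9
```

Run:
```python
from h import *
plan([624,-33.1,183.1],-0.19)
c=shot('top','t2');p=c['pixels']; cv2.imwrite('pics/t2z.png',cv2.resize(p[120:210,150:320,::-1],None,fx=4.6,fy=4.6,interpolation=cv2.INTER_CUBIC))
c=shot('side','s2');p=c['pixels']; cv2.imwrite('pics/s2z.png',cv2.resize(p[90:260,200:360,::-1],None,fx=3.5,fy=3.5,interpolation=cv2.INTER_CUBIC))
```

```text
pos [624.  -33.6 183.1] jaw -0.19 xaxis [-2.e-03 -4.e-04 -1.e+00] j6 -0.11 gap 33.9 F [-4.7  3.1  1. ] t 21.27
shift [-0.   0.5 -0. ] turn 0.0
```

View pics/t2z.png

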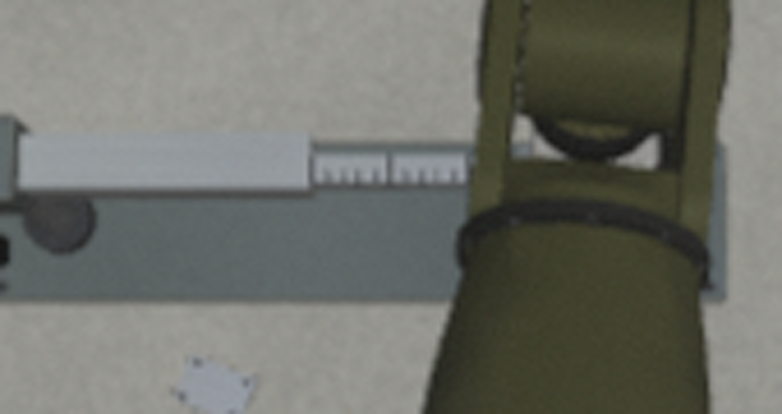

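View pics/s2z.png

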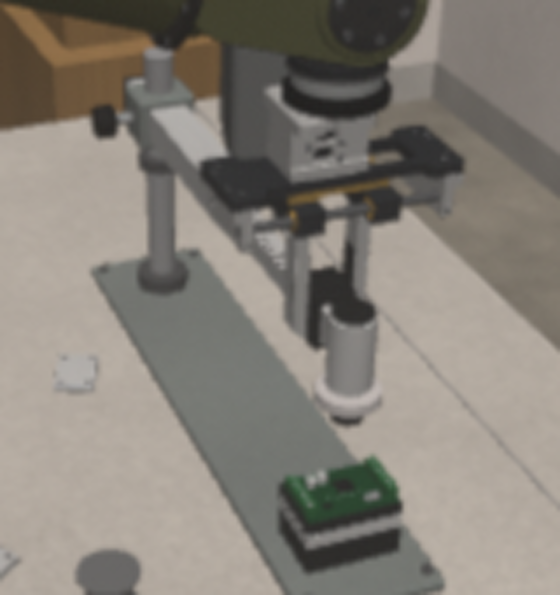

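The top view shows the 100 line at zoomed x 388 and a line right at the mouth edge at about 312. The side view shows the stack intact and the head held over it. I measure the reading sub-pixel.

Run:
```python
from h import *
c=load('t2'); p=c['pixels'].astype(float).mean(-1)
print(proj(c,(624,138,216)).round(1),proj(c,(624,138,210)).round(1))
for v in range(148,163): print(v,p[v,210:258].astype(int).tolist())
# mouth edge via depth
```

```text
[216.7 154.2] [216.9 154.6]
148 [148, 149, 148, 150, 151, 150, 150, 144, 145, 146, 144, 145, 146, 146, 146, 147, 149, 148, 146, 145, 143, 141, 143, 145, 147, 147, 147, 146, 145, 144, 143, 142, 143, 139, 140, 142, 145, 146, 148, 147, 147, 144, 142, 105, 69, 63, 61, 61]
149 [151, 150, 151, 153, 151, 151, 152, 140, 141, 145, 147, 146, 146, 148, 146, 147, 150, 147, 147, 144, 144, 144, 145, 145, 144, 147, 149, 148, 145, 143, 144, 143, 143, 140, 141, 141, 143, 144, 148, 150, 147, 144, 143, 103, 66, 63, 63, 63]
150 [152, 151, 153, 152, 153, 152, 153, 130, 122, 130, 128, 128, 130, 130, 128, 130, 130, 131, 131, 128, 127, 130, 128, 127, 130, 131, 130, 130, 131, 129, 127, 127, 129, 127, 126, 127, 127, 126, 129, 131, 131, 129, 127, 96, 66, 62, 59, 62]
151 [152, 151, 151, 151, 153, 152, 152, 119, 99, 104, 106, 106, 105, 107, 106, 105, 107, 107, 106, 106, 106, 103, 104, 105, 106, 107, 105, 105, 105, 106, 103, 105, 106, 104, 104, 104, 105, 104, 103, 105, 104, 104, 103, 83, 65, 63, 64, 61]
152 [151, 152, 152, 152, 152, 151, 154, 126, 100, 100, 101, 101, 101, 101, 101, 101, 100, 101, 102, 101, 100, 1
[... 1708 characters left out ...]
125, 97, 113, 126, 112, 119, 126, 125, 103, 117, 125, 89, 63, 69, 68, 68, 68, 69]
160 [135, 136, 135, 134, 135, 136, 135, 100, 82, 86, 85, 84, 86, 86, 87, 86, 86, 75, 82, 86, 87, 88, 87, 84, 76, 78, 86, 85, 85, 87, 88, 79, 82, 90, 89, 88, 88, 88, 88, 87, 86, 78, 67, 66, 67, 68, 69, 68]
161 [96, 94, 96, 96, 96, 96, 96, 85, 86, 90, 92, 91, 92, 90, 93, 92, 91, 90, 91, 90, 91, 89, 91, 89, 90, 89, 89, 88, 90, 93, 93, 93, 91, 93, 92, 90, 91, 91, 90, 91, 91, 83, 70, 67, 67, 69, 70, 70]
162 [75, 73, 75, 75, 77, 75, 77, 79, 89, 100, 102, 102, 100, 101, 100, 102, 102, 101, 100, 100, 101, 101, 100, 100, 101, 100, 101, 100, 99, 98, 99, 99, 98, 99, 100, 98, 96, 98, 98, 96, 96, 83, 67, 67, 69, 70, 69, 70]
```

The line at the mouth (217.33 px) is the third long one, since 100 is at 234.33 and 50 at 251.33. The mouth edge is at about 217.0 px once brought to the arm's height, so the reading is near 151. The TCP travel says 150.5, so I ease back 0.7 mm.

Emit:
{"api": "arm_command", "payload": {
  "series": [
    [30,[0,0.4,-0.2],0],
    [30,[0,0.7,-0.2],0],
    [30,[0,0.7,-0.2],0],
    [30,[0,0.7,-0.2],0],
    [30,[0,0.7,-0.2],0],
    [30,[0,0.7,-0.2],0]
  ]
}}

```text
clock: 22.12
eef_pos: [624.0, -32.6, 183.1]
eef_rot: [-2.916, 1.569, -2.919]
wrist_force: [3.6, 4.4, -0.9]
finger_gap: 34.0
```

Run:
```python
from h import *
plan([624,-33.1,183.1],-0.19)
c=shot('top','t3');p=c['pixels'].astype(float).mean(-1)
r=p[155:159].mean(0); b=154
for a in (217,234): print(r[a-2:a+4].round(0), ((b-r[a-1:a+3]).clip(0)*np.arange(a-1,a+3)).sum()/(b-r[a-1:a+3]).clip(0).sum())
print(p[150:153,214:221].astype(int).tolist())
c=shot('side','s3');p=c['pixels']; cv2.imwrite('pics/s3z.png',cv2.resize(p[90:260,200:360,::-1],None,fx=3.5,fy=3.5,interpolation=cv2.INTER_CUBIC))
plan([624,-33.1,183.1],-0.19)
```

```text
pos [624.  -32.6 183.1] jaw -0.17 xaxis [-1.5e-03 -3.0e-04 -1.0e+00] j6 -0.11 gap 34.0 F [ 3.6  4.4 -0.9] t 22.12
shift [-0.  -0.5 -0. ] turn 0.02
[155. 155. 130. 143. 154. 135.] 217.3206650831354
[153. 135.  97. 133. 153. 145.] 234.0401023890785
[[153, 153, 153, 130, 124, 128, 129], [152, 153, 154, 121, 99, 104, 106], [152, 154, 152, 123, 102, 100, 101]]
pos [624.  -32.5 183.1] jaw -0.17 xaxis [-1.5e-03 -3.0e-04 -1.0e+00] j6 -0.11 gap 33.8 F [ 4.3  3.5 -1.7] t 22.23
shift [-0.  -0.6  0. ] turn 0.02
```

View pics/s3z.png

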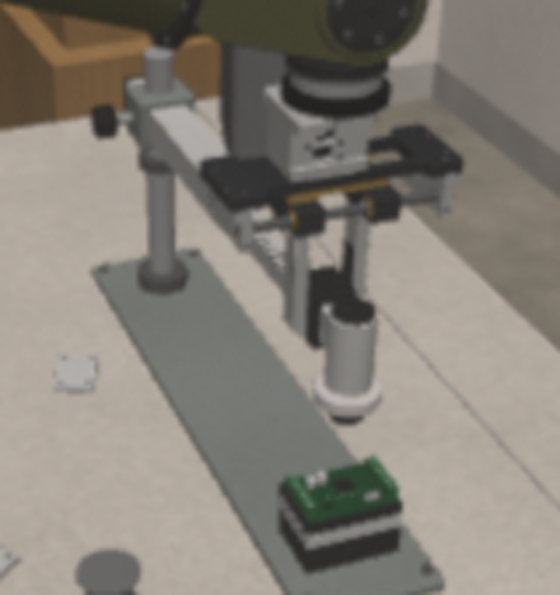

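Run:
```python
from h import *
s=read_state(); print(s['clock'],s['finger_gap'],np.abs(s['qd']).max())
print(sign_off())
```

```text
22.225 33.847137716957704 0.0020470607339170914
the job is handed in; nothing more can be done
None
```

The job is handed in at 22.2 s of the 67 s allowed: riser on the pad, board on the riser, and the arm drawn out to its 150 mm line and still held there.

- **Stack:** I took the largest of the three riser plates. The measured centres and end faces of pad, riser and board agree within about 0.6 mm, and yaw within about 0.3°. Both pieces were lowered slowly until the wrist force showed contact, then released. The last side view shows the stack undisturbed.
- **Camera head:** I gripped it across its x sides at 30 N. The opening is 33.8 mm, so the button is flush, and the arm drew out against about 3–4 N.
- **Reading:** The two checks differ by about 0.7 mm. The line's position in the top view gives about 150.1 mm, and the gripper's travel gives about 149.4 mm. I had first overshot slightly (150.5–151) and eased back.
- **Force:** When I closed on the grip the wrist read about 12 N sideways. I eased this to about 4 N, and no wrist reading I saw came near the limit.
- **Other things on the bench:** I did not touch them. I did not take a full picture of the bench at the end to check them all.

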